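Fit a fresh cell in the dough scale

TASK

The bench scale lies upside down with its battery cradle open. Take the fresh green cell from its rest and load it: slip its flat end under the red bar and press it well in against the coil spring while the nub end is still raised, then let the nub end down clear of the brass contact rather than wedging it past, so that the cell lies level and fully home, held by the spring. Do not crush the spring or force the cell against the scale, and leave the spent cell, the flour shaker and the dough scraper where they are.

Things in the scene. Friction and masses are not known exactly. Their poses are not given: they have to be found in the camera images.
- cell: Fresh battery cell: green jacket, brass band near the nub end; 34 mm diameter, 61.5 mm long (59 mm body, then a nub 10 mm wide, 2.5 mm long), 0.14 kg. Origin on its axis, midway along the 61.5 mm; its x axis runs along the cell towards the nub. Starts lying level in its rest, axis 21 mm above the bench.
- nub (a point): Outer face of the fresh cell's nub, on its axis, 30.75 mm from the cell's origin along its +x.
- rest_fresh: Grey rest of the fresh cell, fixed: plate 70 (x, along the cell) x 46 x 4 mm, with four guide posts 12 mm long and 7 mm high above the plate beside the cell's ends, 30 mm apart inside across y; 33 mm free between the posts along each side, for fingers at mid length. Origin on the bench under its centre.
- scale: White bench scale lying upside down, fixed: housing 200 (x) x 160 (y) mm, its underside, facing up, 44 mm above the bench; rubber feet 18 mm wide, 6 mm high on its corners. Origin on the bench under its centre, z up; x points along the battery cradle from the spring end to the brass-contact end. Cradle and spring belong to it.
- bay (a point): On the scale's underside over its centre, 44 mm above the bench, axes as the scale: NOMINAL middle of the cradle, where a home cell has its origin at x 0, y 0, height 21 mm. The cradle is screwed down in slotted holes: with all its parts it stands up to 6 mm either way along x from nominal (exact in y and z) and does not move. Cradle floor: 4 mm above this point, 50 mm wide.
- button (a point): NOMINAL place (true one up to 6 mm off along the scale's x, like the whole cradle) of the free spring button: centre of its face, 26.75 mm from bay towards -x, 21 mm above it (17 above the cradle floor). Steel, 10 mm wide, on a coil spring; backs off towards -x. A wall 36 mm high stands 15 mm behind it.
- bar (a point): NOMINAL middle (same 6 mm) of the red round bar across y, 7 mm thick, above the button, 27 mm from bay towards -x; lower side 43, top 50 mm above bay. Its side cheeks are 39 mm apart inside, 43 mm high, x -51 to -26 from bay. It bars the way straight down: the cell must go in under it slanting, flat end low, tilted about 15 to 30 degrees.
- brass (a point): NOMINAL middle (same 6 mm) of the top edge of the brass contact, an upright plate 4 mm thick, 24 mm wide; inner face 30.75 mm from bay towards +x, top 20 mm above bay (16 above the cradle floor). From the free button to it are 57.5 mm, 4 mm less than the cell. Guide posts 7 mm above the floor, 33 mm apart inside across y, at x -21 to -9 and 16 to 28.
- spring (a joint): How far the coil spring contact is pressed in, m: 0 free, grows as pressed, towards the scale's -x. Force 3 N at the start plus 1.8 N per mm. A home cell holds it at 4 mm (10 N); bringing the nub end down behind the brass takes about 5.5 to 8 mm (13 to 17 N); crushed beyond 9 mm (19 N); stop at 11 mm. Its friction can hold the cell 2 mm high: press lightly (10 N) down.
- spent: Spent cell, size and rest as the fresh one, but black jacket with a red band. Origin and axes as for the fresh cell. Leave alone.
- shaker: Aluminium flour shaker with a rounded top, 66 mm diameter, 110 mm tall, standing on the bench; origin under its centre. Leave alone.
- scraper: Dough scraper lying on the bench, steel blade with a red grip along one edge, about 95 x 132 x 20 mm; origin on the bench under its middle. Leave alone.
Things that resemble listed ones, but are neither listed nor needed, are in the scene too. Of the things that look like the cell, take the one that is farthest to the robot's left at the start.

How it is judged:
On the way:
1. the flat end presses the spring in by more than 3.5 mm while the cell still slants, nub end raised by at least 6 degrees (value of joint spring above 0.0035 m and angle between cell's own x axis and vertical below 1.466 rad and distance between cell and bay below 0.06 m), for 0.1 s.
At the end, for the whole second after the job is handed in: The fresh cell is let go in the cradle, nub to the brass: level within 4 degrees, axis 18.5 to 23.5 mm above the scale's underside, within 4 mm sideways and 8.5 mm lengthways of the nominal middle (the cradle may be 6 mm off), spring pressed in 2.5 to 5.5 mm, at rest (value of joint spring between 0.0025 and 0.0055 m and angle between cell's own x axis and vertical between 1.5 and 1.64 rad and z of cell in the frame of bay between 0.0185 and 0.0235 m and x of cell in the frame of bay between -0.0085 and 0.0085 m and y of cell in the frame of bay between -0.004 and 0.004 m and x of nub in the frame of bay above 0.02 m and linear speed of cell below 0.01 m/s); the robot touches nothing.
It fails at once if the spring is crushed: pressed in beyond 9 mm (19 N) (value of joint spring above 0.009 m).
It fails at once if the cell is forced against the scale or its cradle with more than 36 N (all its contacts there added up) (contact force between cell and scale above 36 N).
It fails at once if the spent cell is disturbed (moved more than 15 mm) (distance of spent from where it was at the start of the episode above 0.015 m).
It fails at once if the flour shaker is disturbed (moved more than 15 mm) (distance of shaker from where it was at the start of the episode above 0.015 m).
It fails at once if the scraper is disturbed (moved more than 15 mm) (distance of scraper from where it was at the start of the episode above 0.015 m).
It also fails if it takes over 54 s, if anything falls off the work surface, if the arm or the gripper's body presses on something with over 40 N, if the wrist force passes 120 N, or if a joint passes its speed limit or range.

ROBOT

A 6-joint arm with a two-finger parallel gripper is mounted at the origin on the work surface. World frame = base frame: x ahead of the robot, y to its left, z up, the work surface at z = 0. Lengths are in m, angles in rad, forces in N, time in s.
With the tool pointing down it reaches from about 0.35 to 0.775 m from the base axis. Payload 7.3 kg.
Tool frame: the origin (TCP) lies midway between the tips of the shut fingers; the grasp point (between the pads) lies 19 mm behind it (env.grip_point_offset is the z of the grasp point in the tool frame, in m); z points along the fingers, y is the line along which they close (so a half turn about z gives the same grasp; the last joint's range is limited). The gripper opens to 92 mm and grips with 3 to 60 N. Pads are 19 mm wide; open, the fingers measure 130 mm over their backs; the gripper's body (75 mm by 190 mm) begins 47 mm behind the grasp point.
Start: joints at [-1.368, 0.342, 1.524, -0, 1.275, -0.146], TCP at [0.179, -0.493, 0.227] pointing down, gripper open.
Joint ranges: [-2.53, 2.53], [-0.77, 2.02], [0.04, 2.7], [-1, 4.14], [0.28, 2.66], [-3.11, 3.11]. Speed limits (rad/s): [2.57, 2.57, 3.14, 3.14, 3.14, 3.14].

INTERFACE

Orientations are given as a unit quaternion [w, x, y, z].
In Python, from cell import status, viewer, env gives the robot as it stands.
- The arm moves only by the shell command python3 -m jog 'ROWS' [FORCE]. ROWS is JSON, a list of rows, each an object of numbers: "x", "y", "z": the shift along the tool's x, y, z in cm; "wx", "wy", "wz": the turn, a rotation vector about the tool's x, y, z in rad; "hand": the closure, from -1 (fully open) to 1 (shut). A call has exactly 10 rows; each row shifts and turns the commanded pose from where the row before left it, along the tool's axes as they then stand; what a row does not reach is not made up. A row lasts 1/8 s, in which the tool goes at most 62.5 mm and 10.7 degrees, less where a joint would pass 70% of its speed; a pose out of reach is approached as far as the arm can. A call is refused whole if a number of a shift passes 6.25 or a number of a turn 0.188, either way. A call with a gripper value outside its range is refused whole. The fingers move at their own pace and stop on an object; FORCE is the grip in N (left out, the last holds). Time passes only in rows, so rows that do not move let the fingers close, or fill a call up. It gives the time, the measured TCP pose, the force, the opening and the grip force at its end, in the units of the state.
- status.state(): the state, without advancing time (a new reading comes with each control period).
- viewer.read_camera(name): name is "scene" or "side" or "wrist"; returns the picture (420x560x3 uint8, red, green, blue); there is no depth.
- viewer.camera_info(name): a dict with "fovy" (degrees; the focal length in pixels is half the picture's height over the tangent of half this angle, whatever the lens; pixels are square), "cx", "cy" (the principal point, pixels), "k1" (the pictures are not rectified: a ray, as slopes to the right and down, at radius r is drawn at 1 + k1 r^2 times it, then the intrinsics apply), "rvec" (rotation vector, rad) and "tvec" (3), from world to camera coordinates, as OpenCV has them. Camera axes: x right, y down, z forward; pixel columns grow to the right and rows downward; lengths in m; the calibration is good to about 2 mm. A picture is of the moment at which its call begins: read the wrist's pose just before it. camera_info takes no time and is no camera call; for the wrist camera it gives the pose at the moment of the call.
- env.job_done(): hands the job in; it is judged then, once.
The state is a dict: "clock": time; "qpos": joint angles; "joint_velocities": joint speeds; "effort": joint torques, N m; "ee_pos": TCP position; "tcp_rot": TCP orientation; "force": force on the tool from outside, world axes, zero at the start; "moment": the same for the moment, N m; "grip_width": finger opening in m; "grip_force": force on a finger pad.
Only numpy, scipy, OpenCV 4.12 (cv2) and the standard library are available. Lean on these libraries where they do the work, as an engineer would, in place of code of your own. Each camera call takes 0.05 s, during which the arm holds its last target. There are 200 camera calls.

## Working session

There is one attempt and no reset: what is moved stays moved. The work goes in short steps, Python scripts to look and compute and a shell command to move; the robot and the scene stay as the last step left them, time stands still between calls to the robot, and variables do not carry over. Pictures are saved under pics/ and viewed, at most 10 in all, crops included, and the job is handed in when it is done.

```bash
ls; mkdir -p pics
python3 - <<'E'
from cell import status, viewer, env
import cv2, numpy as np
s=status.state(); print({k:np.round(v,3).tolist() for k,v in s.items()}, env.grip_point_offset)
for n in("scene","side","wrist"):
    i=viewer.camera_info(n); print(n,i)
    cv2.imwrite(f"pics/{n}0.png",viewer.read_camera(n)[:,:,::-1])
E
```

```text
pics
{'clock': 0.0, 'qpos': [-1.368, 0.343, 1.525, -0.0, 1.275, -0.146], 'joint_velocities': [-0.001, 0.001, -0.0, -0.0, -0.0, -0.001], 'effort': [-0.001, -43.124, -24.422, 0.072, 0.056, -0.0], 'ee_pos': [0.179, -0.493, 0.226], 'tcp_rot': [-0.001, 0.985, 0.174, -0.0], 'force': [0.594, -0.017, -0.756], 'moment': [0.012, -0.011, -0.018], 'grip_force': 0.0, 'grip_width': 0.092} -0.0188
scene {'fovy': 42.94906157455686, 'cx': 286.4548690021509, 'cy': 207.74398802684487, 'k1': -0.16172678143948763, 'rvec': array([ 1.51305471,  1.80566102, -0.9485107 ]), 'tvec': array([ 0.19486682, -0.20518998,  1.48021931])}
side {'fovy': 49.294689995666175, 'cx': 284.20421139336577, 'cy': 207.0631515481074, 'k1': -0.03594375581458376, 'rvec': array([ 2.26790914, -0.3053756 ,  0.12510234]), 'tvec': array([-0.51896857,  0.099399  ,  0.9420654 ])}
wrist {'fovy': 69.6552029836824, 'cx': 279.1062803549396, 'cy': 206.50085774522694, 'k1': -0.049561250516814384, 'rvec': array([-2.35353589,  1.64870265,  0.26095749]), 'tvec': array([-0.52435627, -0.03839635,  0.39150729])}
```

View pics/scene0.png

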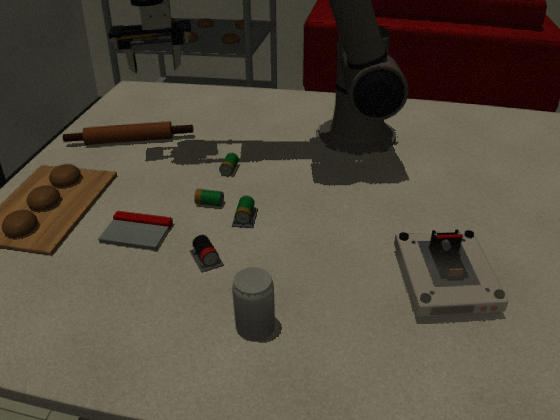

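View pics/side0.png

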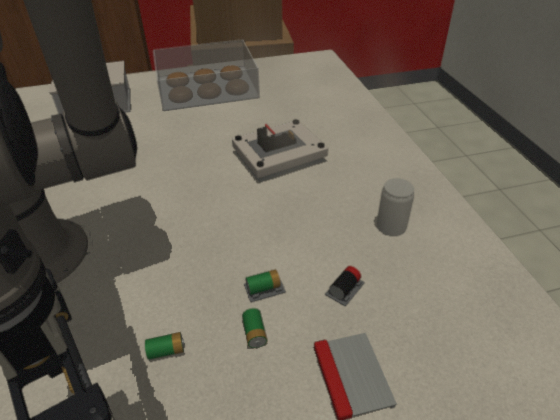

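The scene view shows three green cells. The one in a rest and farthest to the robot's left is at scene (245,210), side (264,283). The scale is at scene (450,270), side (280,148). Next I'll look at enlarged crops.

```bash
cat > h.py <<'E'
import cv2, numpy as np
from cell import status, viewer, env
from scipy.spatial.transform import Rotation as R
def K(n,i=None):
    i=i or viewer.camera_info(n); f=210/np.tan(np.radians(i['fovy'])/2); return i,f
def proj(n,P,i=None):
    i,f=K(n,i); c=R.from_rotvec(i['rvec']).apply(np.atleast_2d(P))+i['tvec']; s=c[:,:2]/c[:,2:]
    s=s*(1+i['k1']*(s**2).sum(1,keepdims=True)); return s*f+[i['cx'],i['cy']]
def ray(n,uv,i=None):
    i,f=K(n,i); d=(np.atleast_2d(uv)-[i['cx'],i['cy']])/f; s=d.copy()
    for _ in range(20): s=d/(1+i['k1']*(s**2).sum(1,keepdims=True))
    r=R.from_rotvec(i['rvec']).inv(); return r.apply(-np.array(i['tvec'])), r.apply(np.c_[s,np.ones(len(s))])
def onplane(n,uv,z,i=None):
    o,d=ray(n,uv,i); return o+d*((z-o[2])/d[:,2])[:,None]
def crop(img,u,v,w,h,k):
    c=cv2.resize(img[v:v+h,u:u+w],None,fx=k,fy=k,interpolation=cv2.INTER_CUBIC)
    for x in range(-(-u//10)*10,u+w,10):
        cv2.line(c,((x-u)*k,0),((x-u)*k,5 if x%50 else 14),(0,255,255),1)
    for y in range(-(-v//10)*10,v+h,10):
        cv2.line(c,(0,(y-v)*k),(5 if y%50 else 14,(y-v)*k),(0,255,255),1)
    return c
E
python3 - <<'E'
from h import *
a=cv2.imread('pics/scene0.png');b=cv2.imread('pics/side0.png')
A=crop(a,390,222,115,100,4);B=crop(a,222,188,50,45,6)
C=crop(b,228,112,103,66,4);D=crop(b,240,262,50,45,6)
o=np.zeros((600,800,3),np.uint8)
o[:400,:460]=A;o[:270,470:770]=B;o[330:600,470:770]=D
cv2.imwrite('pics/c1.png',np.clip(o*1.6,0,255).astype(np.uint8))
cv2.imwrite('pics/c2.png',np.clip(crop(b,228,112,105,70,7)*1.4,0,255).astype(np.uint8))
E
```

```text
(no output)
```

View pics/c1.png

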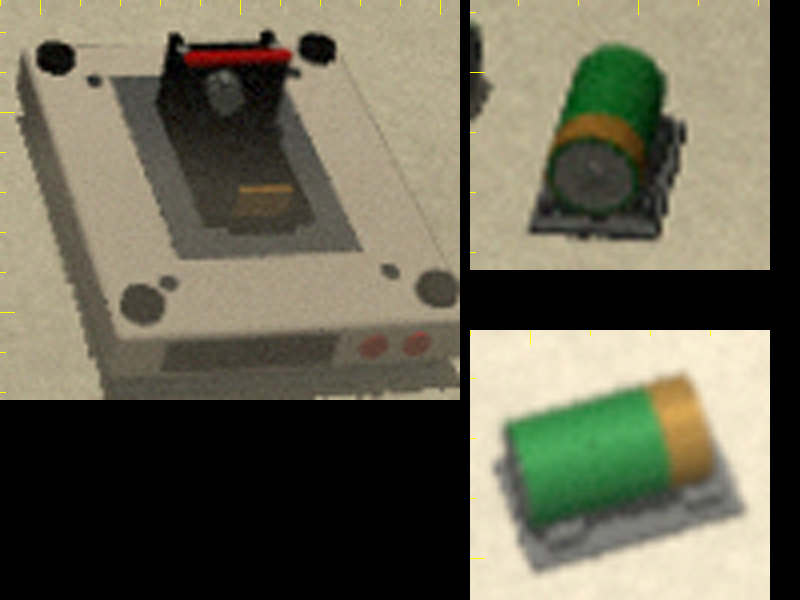

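View pics/c2.png

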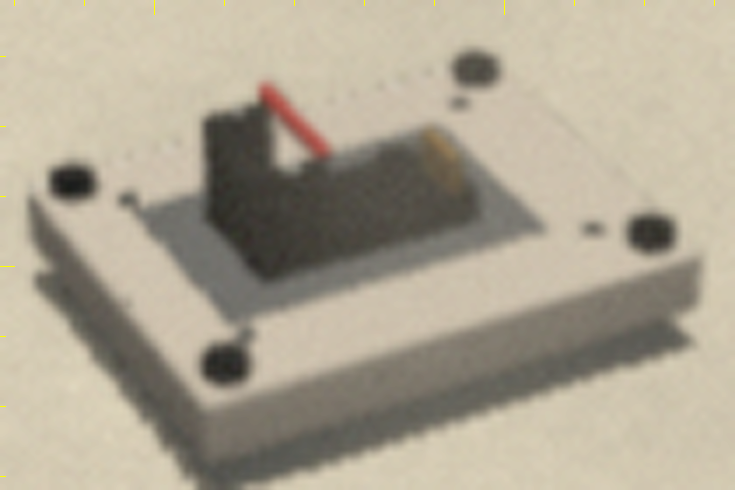

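The crops give the scale's feet and the rest's corners clearly, and +x of both the cell and the scale points away from the robot. Next I'll fit the poses.

Run:
```python
from h import *
from scipy.optimize import least_squares
def T(p,L): 
    c,s=np.cos(p[2]),np.sin(p[2]); L=np.array(L,float); return np.c_[p[0]+c*L[:,0]-s*L[:,1],p[1]+s*L[:,0]+c*L[:,1],L[:,2]]
# scale: feet order (-x,-y),(-x,+y),(+x,-y),(+x,+y): camera scene right = +y
sc=np.array([[403.75,236.5],[469.5,234],[425.75,298],[499.25,294.25]])
si=np.array([[260.1,164.1],[238.3,138],[321,145.3],[295.9,122]])
f4=np.array([[-1,-1],[-1,1],[1,-1],[1,1]])
c4=np.array([[-.1,-.08,.044],[.1,-.08,.044]])
def res(p,out=0):
    L=np.c_[f4*[p[3],p[4]],np.full(4,.05)]
    r1=proj("scene",T(p,L))-sc; r2=proj("side",T(p,L))-si
    r3=proj("side",T(p,c4))-[[257.3,170.6],[328,148.9]]
    if out: print(np.round(r1,1).tolist(),np.round(r2,1).tolist(),np.round(r3,1).tolist())
    return np.r_[r1.ravel(),r2.ravel(),r3.ravel()]
g=onplane("scene",sc,.05); print(g.round(3)); print(onplane("side",si,.05).round(3))
s=least_squares(res,[*g.mean(0)[:2],0,.085,.065]).x; print("scale",s.round(4)); res(s,1)
# cradle: bar ends & brass
P=T(s,[[-.027,-.0195,.0905],[-.027,.0195,.0905],[.03275,-.012,.064],[.03275,.012,.064],[-.02675,0,.065]])
print(proj("scene",P).round(1).tolist(),proj("side",P).round(1).tolist())
print("cell face",onplane("scene",[[242.7,217.2]],.021),"rest scene",onplane("scene",[[232,226.8],[253.3,227.7]],.0).round(4).tolist(),
 "rest side",onplane("side",[[250.8,302.3],[285.8,291.7]],.0).round(4).tolist(),"jacket",onplane("side",[[324.2-0-80+0,277.8]],.021))
def rc(p):
    L=[[.035,-.023,0],[.035,.023,0]];M=[[-.035,-.023,0],[.035,-.023,0]]
    return np.r_[(proj("scene",T(p,L))-[[232,226.8],[253.3,227.7]]).ravel(),(proj("side",T(p,M))-[[250.8,302.3],[285.8,291.7]]).ravel(),(proj("scene",T(p,[[.02825,0,.021]]))-[[242.7,217.2]]).ravel()]
c=least_squares(rc,[.4,-.2,0]); print("cell",c.x.round(4),c.fun.round(1))
```

```text
[[0.516 0.124 0.05 ]
 [0.486 0.253 0.05 ]
 [0.68  0.161 0.05 ]
 [0.652 0.288 0.05 ]]
[[0.51  0.116 0.05 ]
 [0.481 0.245 0.05 ]
 [0.675 0.154 0.05 ]
 [0.646 0.28  0.05 ]]
scale [0.5807 0.2053 0.2163 0.0852 0.0658]
[[-0.4, -1.3], [-0.8, -0.9], [-0.9, -0.8], [-0.4, -0.8]] [[0.1, -1.6], [0.3, -1.5], [0.3, -1.4], [0.5, -1.5]] [[-0.1, -1.3], [1.2, -1.8]]
[[438.0, 236.3], [458.6, 235.6], [448.6, 269.0], [461.7, 268.5], [446.0, 247.0]] [[273.0, 132.8], [266.0, 125.5], [293.0, 134.4], [288.5, 130.0], [269.9, 137.8]]
cell face [[ 0.46795558 -0.20732672  0.021     ]] rest scene [[0.4775, -0.2294, 0.0], [0.4728, -0.1842, 0.0]] rest side [[0.4095, -0.2375, 0.0], [0.4784, -0.231, 0.0]] jacket [[ 0.40715055 -0.19425698  0.021     ]]
cell [ 0.4409 -0.2109  0.1168] [-0.2  0.2  0.1  0.1 -0.3  0.2 -0.2 -0.5 -0.3  0.3]
```

View pics/wrist0.png

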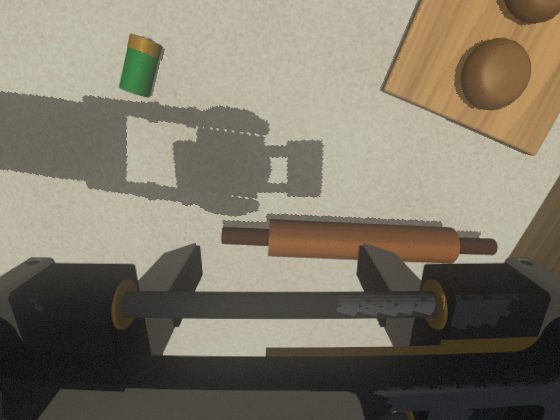

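The scale sits at about (0.58, 0.205) with yaw 0.216. The cell is at (0.441, -0.211) with yaw 0.117, nub away from the robot. Next I'll get the wrist camera's geometry and the approach numbers.

```bash
cat >> h.py <<'E'
def tcp():
    s=status.state(); q=s['tcp_rot']; return np.array(s['ee_pos']),R.from_quat([q[1],q[2],q[3],q[0]]),s
def goal(yaw,th):   # tool x along yaw, pitched up by th
    return R.from_euler('z',yaw)*R.from_euler('x',np.pi)*R.from_euler('y',th)
def delta(p,yaw,th):
    """total shift (cm) in present tool axes, and turn rotvec in present tool axes"""
    t,r,_=tcp(); return r.inv().apply(np.array(p)-t)*100, (r.inv()*goal(yaw,th)).as_rotvec()
E
python3 - <<'E'
from h import *
t,r,s=tcp(); i=viewer.camera_info("wrist"); rc=R.from_rotvec(i['rvec']); c=rc.inv().apply(-np.array(i['tvec']))
print("cam in tool",r.inv().apply(c-t), "fwd",r.inv().apply(rc.inv().apply([0,0,1])),"up",r.inv().apply(rc.inv().apply([0,-1,0])))
print("loose",onplane("scene",[[209,198],[230,163]],.017).round(3).tolist(),"shaker",onplane("scene",[[255,330]],.0))
d=delta([.441,-.211,.14],.117,0); print(d)
E
```

```text
cam in tool [ 0.08405921 -0.00037022 -0.15793919] fwd [-3.08536337e-01  8.27234095e-04  9.51212197e-01] up [9.51212536e-01 4.76169274e-04 3.08536033e-01]
loose [[0.404, -0.301, 0.017], [0.245, -0.296, 0.017]] shaker [[ 0.75219425 -0.11669951  0.        ]]
(array([ 34.2262317 , -17.56325945,   8.64641085]), array([-1.05719008e-03, -1.98034397e-05,  2.31789074e-01]))
```

```bash
python3 -m jog '[{"x":4.28,"y":-2.2,"z":1.08,"hand":-0.3},{"x":4.28,"y":-2.2,"z":1.08,"hand":-0.3},{"x":4.28,"y":-2.2,"z":1.08,"hand":-0.3},{"x":4.28,"y":-2.2,"z":1.08,"hand":-0.3},{"x":4.28,"y":-2.2,"z":1.08,"hand":-0.3},{"x":4.28,"y":-2.2,"z":1.08,"hand":-0.3},{"x":4.28,"y":-2.2,"z":1.08,"hand":-0.3},{"x":4.28,"y":-2.2,"z":1.08,"wz":0.12,"hand":-0.3},{"wz":0.112,"hand":-0.3},{"hand":-0.3}]' 50
python3 - <<'E'
from h import *
t,r,s=tcp(); print(t,r.as_euler('ZYX'),s['grip_width'])
i=viewer.camera_info("wrist"); im=viewer.read_camera("wrist")[:,:,::-1]
np.save('w1.npy',i,allow_pickle=True); cv2.imwrite('pics/w1full.png',im); cv2.imwrite('pics/w1.png',crop(np.ascontiguousarray(im),140,80,270,200,3)[:600,:800])
print(delta([.441,-.211,.14],.117,0))
c,s_=np.cos(.117),np.sin(.117)
print(proj("wrist",[[.441+x*c-y*s_,-.211+x*s_+y*c,z] for x,y,z in [(.02825,0,.038),(-.03075,0,.038),(0,.017,.021),(0,-.017,.021),(.035,.023,.004),(.035,-.023,.004)]],i).round(1).tolist())
E
```

```text
[ 0.17938981 -0.49311788  0.22623198] [ 3.48789022e-01 -1.41601554e-04 -3.14054719e+00] 0.09188885141311297
(array([ 34.22677677, -17.57052778,   8.65119256]), array([-8.94984241e-04, -2.45930196e-05,  2.31739637e-01]))
[[98.5, -197.8], [88.0, -132.5], [86.0, -156.8], [118.2, -151.7], [95.1, -181.4], [137.2, -175.1]]validation failed for argument at $[0]...
```

View pics/w1.png

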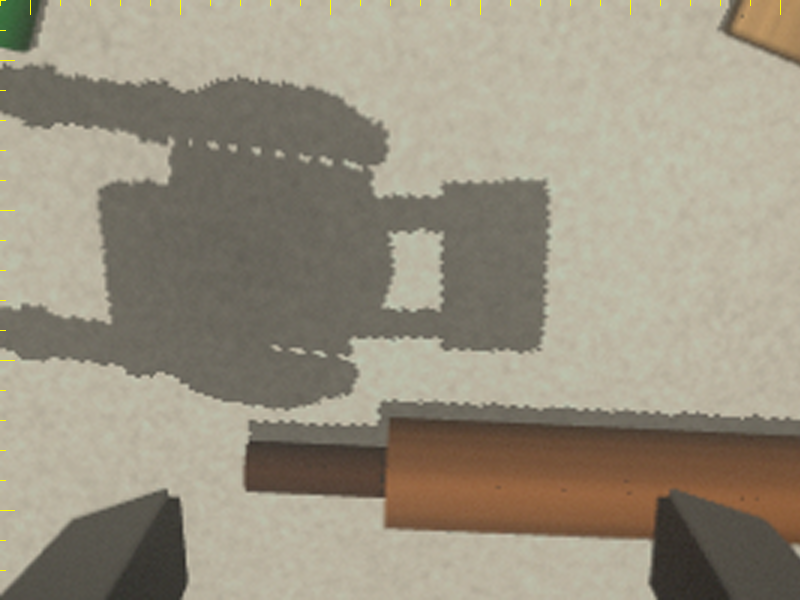

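The picture shows the arm hasn't moved, because the row format was refused. I'll give every key in each row.

```bash
python3 -m jog '[{"x":4.28,"y":-2.2,"z":1.08,"wx":0,"wy":0,"wz":0,"hand":-0.3},{"x":4.28,"y":-2.2,"z":1.08,"wx":0,"wy":0,"wz":0,"hand":-0.3},{"x":4.28,"y":-2.2,"z":1.08,"wx":0,"wy":0,"wz":0,"hand":-0.3},{"x":4.28,"y":-2.2,"z":1.08,"wx":0,"wy":0,"wz":0,"hand":-0.3},{"x":4.28,"y":-2.2,"z":1.08,"wx":0,"wy":0,"wz":0,"hand":-0.3},{"x":4.28,"y":-2.2,"z":1.08,"wx":0,"wy":0,"wz":0,"hand":-0.3},{"x":4.28,"y":-2.2,"z":1.08,"wx":0,"wy":0,"wz":0,"hand":-0.3},{"x":4.28,"y":-2.2,"z":1.08,"wx":0,"wy":0,"wz":0.12,"hand":-0.3},{"x":0,"y":0,"z":0,"wx":0,"wy":0,"wz":0.112,"hand":-0.3},{"x":0,"y":0,"z":0,"wx":0,"wy":0,"wz":0,"hand":-0.3}]' 50
python3 - <<'E'
from h import *
t,r,s=tcp(); print(t,r.as_euler('ZYX'),s['grip_width'])
i=viewer.camera_info("wrist"); im=np.ascontiguousarray(viewer.read_camera("wrist")[:,:,::-1])
cv2.imwrite('pics/w2full.png',im); np.save('w2.npy',i,allow_pickle=True)
print(delta([.441,-.211,.14],.117,0))
c,s_=np.cos(.117),np.sin(.117)
print(proj("wrist",[[.441+x*c-y*s_,-.211+x*s_+y*c,z] for x,y,z in [(.02825,0,.038),(-.03075,0,.038),(0,.017,.021),(0,-.017,.021),(.035,.023,.004),(.035,-.023,.004)]],i).round(1).tolist())
E
```

```text
clock: 1.45
ee_pos: [0.4412, -0.2105, 0.1401]
tcp_rot: [-0.0, 0.998, 0.059, -0.0]
force: [-0.4, -0.3, 0.2]
grip_width: 0.0594
grip_force: 0.0
[ 0.44121544 -0.21047968  0.14006751] [ 1.19058340e-01  5.07603391e-04 -3.14137158e+00] 0.05936672739471378
(array([-0.00378109,  0.00489571,  0.02289669]), array([-1.40231939e-05,  2.36338016e-04,  2.35252167e-03]))
[[279.9, 175.8], [279.7, 237.6], [262.0, 200.9], [297.5, 201.0], [256.3, 161.6], [303.3, 161.7]]
```

Run:
```python
from h import *
i=np.load('w2.npy',allow_pickle=True).item(); im=cv2.imread('pics/w2full.png'); h=cv2.cvtColor(im,cv2.COLOR_BGR2HSV)
for n,lo,hi in(("green",(45,90,20),(80,255,255)),("brass",(8,130,40),(25,255,255))):
    m=cv2.inRange(h,lo,hi); m[:, :200]=0; m[:,360:]=0; m[:130]=0;m[300:]=0
    ys,xs=np.nonzero(m); print(n,len(xs),xs.min(),xs.max(),ys.min(),ys.max())
    for v in range(ys.min(),ys.max()+1,6): x=xs[ys==v]; print(v,x.min(),x.max(),end='; ') if len(x) else 0
    print()
cv2.imwrite('pics/w2.png',crop(im,220,130,120,130,4))
```

```text
green 519 265 359 193 250
193 271 294; 199 270 295; 205 266 288; 211 273 296; 217 267 287; 223 279 279; 229 279 286; 235 348 359; 241 342 359; 247 350 359; 
brass 38 280 289 189 193
189 280 281;
```

View pics/w2.png

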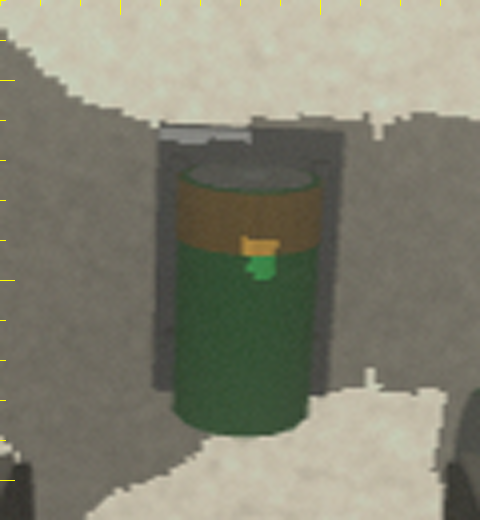

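The cell is centred in the rest, and the crop puts its axis from (282.6,176) at the nub to (280.1,232) at the flat end. That makes yaw about 0.075 and the centre about (0.4395, -0.2126). I'll grasp 2 mm towards the nub from the centre.

```bash
python3 -m jog '[{"x":0,"y":0.19,"z":2.2,"wx":0,"wy":0,"wz":0.044,"hand":-0.3},{"x":0,"y":0,"z":2.2,"wx":0,"wy":0,"wz":0,"hand":-0.3},{"x":0,"y":0,"z":2.2,"wx":0,"wy":0,"wz":0,"hand":-0.3},{"x":0,"y":0,"z":2.2,"wx":0,"wy":0,"wz":0,"hand":-0.3},{"x":0,"y":0,"z":2.2,"wx":0,"wy":0,"wz":0,"hand":-0.3},{"x":0,"y":0,"z":2.2,"wx":0,"wy":0,"wz":0,"hand":-0.3},{"x":0,"y":0,"z":0,"wx":0,"wy":0,"wz":0,"hand":-0.3},{"x":0,"y":0,"z":0,"wx":0,"wy":0,"wz":0,"hand":1},{"x":0,"y":0,"z":0,"wx":0,"wy":0,"wz":0,"hand":1},{"x":0,"y":0,"z":0,"wx":0,"wy":0,"wz":0,"hand":1}]' 50
python3 - <<'E'
from h import *
t,r,s=tcp(); print(t,r.as_euler('ZYX'),s['grip_width'],s['grip_force'],s['force'])
E
```

```text
clock: 2.75
ee_pos: [0.4417, -0.2131, 0.009]
tcp_rot: [0.0, 0.999, 0.036, 0.001]
force: [-0.3, 0.2, 0.7]
grip_width: 0.0339
grip_force: 0.0
[ 0.44166782 -0.21314209  0.00903435] [ 7.29891680e-02 -1.08726374e-03  3.14066350e+00] 0.03389645677252939 0.022835732088424265 [-0.32888532  0.15032244  0.67313558]
```

```bash
python3 -m jog '[{"x":0,"y":0,"z":0,"wx":0,"wy":0,"wz":0,"hand":1},{"x":0,"y":0,"z":-0.5,"wx":0,"wy":0,"wz":0,"hand":1},{"x":0,"y":0,"z":-3,"wx":0,"wy":0,"wz":0,"hand":1},{"x":0,"y":0,"z":-4,"wx":0,"wy":0,"wz":0,"hand":1},{"x":0,"y":0,"z":-4,"wx":0,"wy":0,"wz":0,"hand":1},{"x":0,"y":0,"z":-2.6,"wx":0,"wy":0,"wz":0,"hand":1},{"x":0.9,"y":-4.4,"z":0,"wx":0,"wy":0,"wz":0,"hand":1},{"x":0.9,"y":-4.4,"z":0,"wx":0,"wy":0,"wz":0,"hand":1},{"x":0.9,"y":-4.4,"z":0,"wx":0,"wy":0,"wz":0,"hand":1},{"x":0.9,"y":-4.4,"z":0,"wx":0,"wy":0,"wz":0,"hand":1}]' 50
python3 -m jog '[{"x":0.89,"y":-4.4,"z":0,"wx":0,"wy":0,"wz":0,"hand":1},{"x":0.89,"y":-4.4,"z":0,"wx":0,"wy":0,"wz":0,"hand":1},{"x":0.89,"y":-4.4,"z":0,"wx":0,"wy":0,"wz":0,"hand":1},{"x":0.89,"y":-4.4,"z":0,"wx":0,"wy":0,"wz":0,"hand":1},{"x":0.89,"y":-4.2,"z":0,"wx":0,"wy":0,"wz":-0.143,"hand":1},{"x":0,"y":0,"z":0,"wx":0,"wy":0,"wz":0,"hand":1},{"x":0,"y":0,"z":0,"wx":0,"wy":0,"wz":0,"hand":1},{"x":0,"y":0,"z":0,"wx":0,"wy":0,"wz":0,"hand":1},{"x":0,"y":0,"z":0,"wx":0,"wy":0,"wz":0,"hand":1},{"x":0,"y":0,"z":0,"wx":0,"wy":0,"wz":0,"hand":1}]' 50
python3 - <<'E'
from h import *
t,r,s=tcp(); print(t,r.as_euler('ZYX'),s['grip_width'],s['grip_force'],s['force'])
i=viewer.camera_info("wrist"); im=np.ascontiguousarray(viewer.read_camera("wrist")[:,:,::-1])
cv2.imwrite('pics/w3full.png',im); np.save('w3.npy',i,allow_pickle=True)
o=cv2.resize(im,(800,600)); cv2.imwrite('pics/w3.png',np.clip(o*1.2,0,255).astype(np.uint8))
E
```

```text
clock: 4.0
ee_pos: [0.4642, -0.0332, 0.1494]
tcp_rot: [-0.0, 0.999, 0.036, -0.0]
force: [-0.7, -0.3, -0.9]
grip_width: 0.0332
grip_force: 50.0
clock: 5.25
ee_pos: [0.493, 0.1853, 0.1494]
tcp_rot: [0.0, 0.994, 0.107, 0.0]
force: [-0.9, 0.7, -1.2]
grip_width: 0.0329
grip_force: 50.0
[0.49301357 0.1853409  0.14938097] [ 2.14619393e-01 -4.61453592e-05  3.14143499e+00] 0.03294365698710225 49.99850034713745 [-0.91988925  0.66379908 -1.18485566]
```

View pics/w3.png

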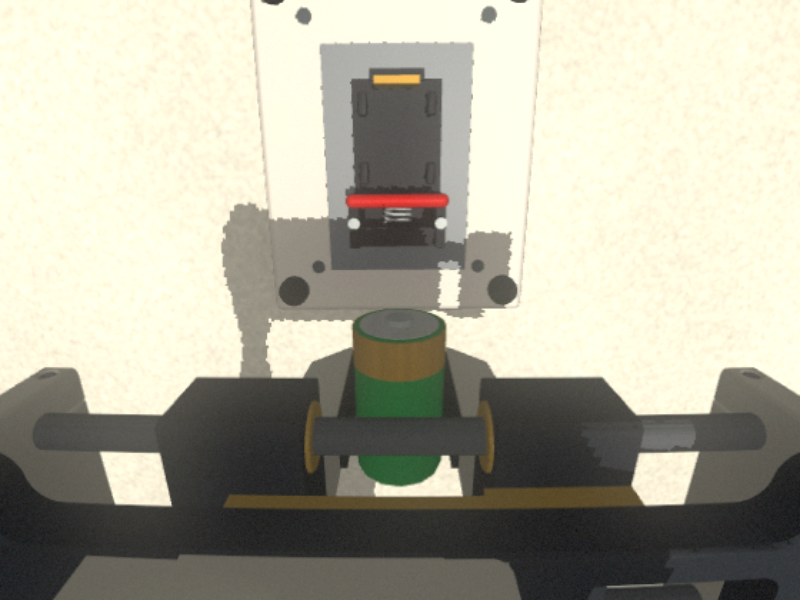

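The picture shows the held cell and the cradle: red bar (347–448,200.5), brass top (397,79), near feet (293,290) and (503,289), and the housing's near edge at row 308, from column 275 to 522 (all in the 800x600 picture). Next I'll convert these to positions.

Run:
```python
from h import *
i=np.load('w3.npy',allow_pickle=True).item(); k=.7
def P(u,v,z): return onplane("wrist",[[u*k,v*k]],z,i)[0][:2]
b0,b1,b,br=P(347,201,.0905),P(448,200,.0905),P(397.5,200.5,.0905),P(397,79,.064)
f0,f1=P(293,290,.05),P(503,289,.05); c0,c1=P(275,308,.044),P(522,307,.044)
e0,e1=P(258,77,.044),P(269,230,.044)
ang=lambda a:np.arctan2(a[1],a[0])
print("bar",b,"len",np.linalg.norm(b1-b0),"brass",br,"dist",np.linalg.norm(br-b),"(59.75)")
print("yaws: axis",ang(br-b),"bar",ang(b1-b0)+0,"feet",ang(f1-f0),"edge",ang(c1-c0))
y=ang(br-b); u=np.array([np.cos(y),np.sin(y)]); n=np.array([-u[1],u[0]])
fm=(f0+f1)/2; cm=(c0+c1)/2; print("feet mid",fm,"edge mid",cm,np.linalg.norm(f1-f0),np.linalg.norm(c1-c0))
mid=(b+27e-3*u+br-32.75e-3*u)/2; print("true cradle mid",mid, "edge->mid along",(mid-cm)@u,"lat",(mid-cm)@n,"feet lat",(mid-fm)@n,"along",(mid-fm)@u)
t,r,s=tcp(); print("tcp rel cradle mid", (t[:2]-mid)@u,(t[:2]-mid)@n)
rim=P(399,341,.1494+.012+.017); print("cell rim in tool", r.inv().apply([*(rim-t[:2]),0]))
```

```text
bar [0.55427574 0.19945087] len 0.04999723395281518 brass [0.61230017 0.21235075] dist 0.059441071015887706 (59.75)
yaws: axis 0.2187602173755336 bar -1.3467774866528865 feet -1.3517017083399594 edge -1.3524313100363643
feet mid [0.497009   0.18679612] edge mid [0.48327946 0.18348258] 0.13159639013263258 0.16075256777132735
true cradle mid [0.58048147 0.20527688] edge->mid along 0.09961520640084263 lat 0.00018014470641270714 feet lat -7.484676925967166e-05 along 0.0854937800136886
tcp rel cradle mid -0.08965548634579217 -0.00033308146581515234
cell rim in tool [2.64060772e-02 1.75498825e-05 2.84416429e-06]
```

```bash
cat >> h.py <<'E'
M=np.array([.5805,.2053]); YAW=.2187
def target(fx,fz,deg):  # flat face centre in cradle frame (mm from bay), tilt -> TCP
    th=np.radians(deg); a=np.array([np.cos(th),np.sin(th)]); n=np.array([-a[1],a[0]])
    q=(np.array([fx,fz])+(30.75+1.9)*a-12*n)/1000
    return np.r_[M+q[0]*np.array([np.cos(YAW),np.sin(YAW)]),.044+q[1]],YAW,th
def where():
    """flat face centre (mm, cradle frame, lateral), tilt deg, force along/lat/up from measured tcp"""
    t,r,s=tcp(); x=r.apply([1,0,0]); a=np.arcsin(x[2]); u=np.array([np.cos(YAW),np.sin(YAW),0])
    f=t+r.apply([-.0019-.03075,0,-.012])-np.r_[M,.044]; F=np.array(s['force'])
    v=np.array([-u[1],u[0],0])
    return np.round([f@u*1000,f@v*1000,f[2]*1000],2),round(np.degrees(a),2),'yaw',round(np.arctan2(x[1],x[0]),4),'F',np.round([F@u,F@v,F[2]],1),'grip',s['grip_force'],s['clock']
E
python3 - <<'E'
from h import *
print(where())
g=target(-5,31+45,18); print(g, *delta(*g))
for a,b in (((-5,76,18),(-5,31,18)),((-5,31,18),(-22,25.5,18))):
    A,B=target(*a),target(*b); print(a,b,goal(*A[1:]).inv().apply(B[0]-A[0])*100)
E
```

```text
(array([-122.33,   -0.23,  117.36]), np.float64(0.01), 'yaw', np.float64(0.2149), 'F', array([-0.5,  0.6, -1.2]), 'grip', 49.99856650829315, 5.3)
(array([0.60955132, 0.2117568 , 0.11867673]), 0.2187, np.float64(0.3141592653589793)) [11.94332696 -0.08114296  3.06994358] [ 0.00072128  0.31405151 -0.00371963]
(-5, 76, 18) (-5, 31, 18) [-1.39057647e+00 -5.62050406e-16  4.27975432e+00]
(-5, 31, 18) (-22, 25.5, 18) [-1.78675542e+00 -1.16115479e-15 -2.24780648e-03]
```

```bash
python3 -m jog '[{"x":2,"y":-0.08,"z":0,"wx":0,"wy":0,"wz":-0.004,"hand":1},{"x":2,"y":0,"z":0.6,"wx":0,"wy":0,"wz":0,"hand":1},{"x":2,"y":0,"z":0.6,"wx":0,"wy":0,"wz":0,"hand":1},{"x":2,"y":0,"z":0.6,"wx":0,"wy":0,"wz":0,"hand":1},{"x":2,"y":0,"z":0.6,"wx":0,"wy":0,"wz":0,"hand":1},{"x":1.94,"y":0,"z":0.67,"wx":0,"wy":0,"wz":0,"hand":1},{"x":0,"y":0,"z":0,"wx":0,"wy":0.157,"wz":0,"hand":1},{"x":0,"y":0,"z":0,"wx":0,"wy":0.157,"wz":0,"hand":1},{"x":0,"y":0,"z":0,"wx":0,"wy":0,"wz":0,"hand":1},{"x":0,"y":0,"z":0,"wx":0,"wy":0,"wz":0,"hand":1}]' 60
python3 - <<'E'
from h import *
print(where()); print(*delta(*target(-5,31,18)))
E
```

```text
clock: 6.55
ee_pos: [0.6108, 0.2128, 0.1198]
tcp_rot: [-0.017, 0.982, 0.108, 0.155]
force: [1.0, 0.4, -1.3]
grip_width: 0.0326
grip_force: 60.0
(array([-3.57,  0.75, 77.17]), np.float64(17.99), 'yaw', np.float64(0.2195), 'F', array([ 1. ,  0.2, -1.3]), 'grip', 59.99833881855011, 6.55)
[-1.56209428  0.07724761  4.34664467] [-0.00016554  0.00022928  0.0007825 ]
```

```bash
python3 -m jog '[{"x":-0.4,"y":0.07,"z":1.1,"wx":0,"wy":0,"wz":0,"hand":1},{"x":-0.4,"y":0,"z":1.1,"wx":0,"wy":0,"wz":0,"hand":1},{"x":-0.4,"y":0,"z":1.1,"wx":0,"wy":0,"wz":0,"hand":1},{"x":-0.36,"y":0,"z":1.04,"wx":0,"wy":0,"wz":0,"hand":1},{"x":0,"y":0,"z":0,"wx":0,"wy":0,"wz":0,"hand":1},{"x":0,"y":0,"z":0,"wx":0,"wy":0,"wz":0,"hand":1},{"x":0,"y":0,"z":0,"wx":0,"wy":0,"wz":0,"hand":1},{"x":0,"y":0,"z":0,"wx":0,"wy":0,"wz":0,"hand":1},{"x":0,"y":0,"z":0,"wx":0,"wy":0,"wz":0,"hand":1},{"x":0,"y":0,"z":0,"wx":0,"wy":0,"wz":0,"hand":1}]' 60
python3 - <<'E'
from h import *
print(where()); print(*delta(*target(-22,25.4,18)))
im=np.ascontiguousarray(viewer.read_camera("wrist")[:,:,::-1]); cv2.imwrite('pics/w4.png',np.clip(cv2.resize(im,(800,600))*1.2,0,255).astype(np.uint8))
E
```

```text
clock: 7.8
ee_pos: [0.6081, 0.2117, 0.0726]
tcp_rot: [-0.017, 0.982, 0.108, 0.155]
force: [0.2, -0.1, -1.6]
grip_width: 0.0326
grip_force: 60.0
(array([-6.44,  0.2 , 29.92]), np.float64(18.0), 'yaw', np.float64(0.2198), 'F', array([ 0.2, -0.2, -1.6]), 'grip', 59.99831736087799, 7.8)
[-1.61942874  0.02224185 -0.05125481] [-2.45597111e-04 -7.41003831e-08  1.07479227e-03]
```

View pics/w4.png

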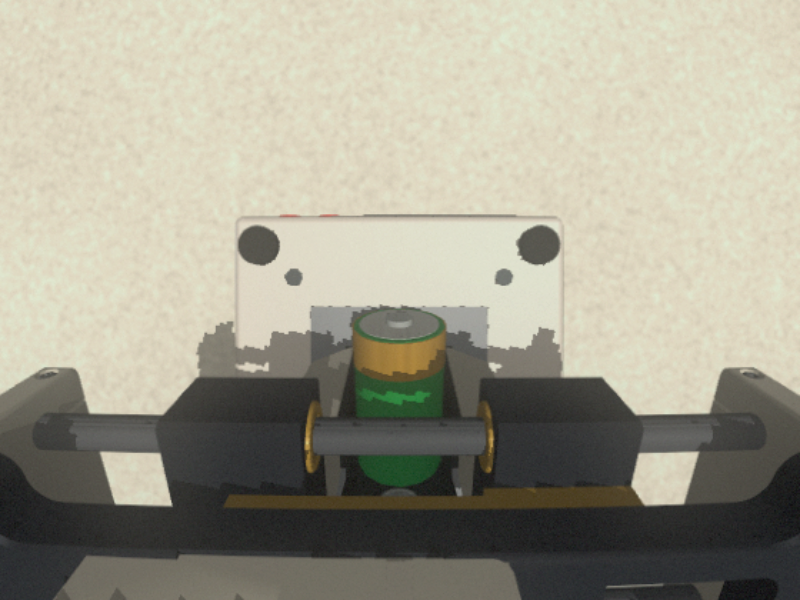

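The cell still sits square in the hand (end face around (399,327)) and is centred over the cradle. I'll slide it in along its axis.

```bash
python3 -m jog '[{"x":-0.3,"y":0.02,"z":-0.05,"wx":0,"wy":0,"wz":0,"hand":1},{"x":-0.3,"y":0,"z":0,"wx":0,"wy":0,"wz":0,"hand":1},{"x":-0.3,"y":0,"z":0,"wx":0,"wy":0,"wz":0,"hand":1},{"x":-0.3,"y":0,"z":0,"wx":0,"wy":0,"wz":0,"hand":1},{"x":-0.3,"y":0,"z":0,"wx":0,"wy":0,"wz":0,"hand":1},{"x":-0.1,"y":0,"z":0,"wx":0,"wy":0,"wz":0,"hand":1},{"x":0,"y":0,"z":0,"wx":0,"wy":0,"wz":0,"hand":1},{"x":0,"y":0,"z":0,"wx":0,"wy":0,"wz":0,"hand":1},{"x":0,"y":0,"z":0,"wx":0,"wy":0,"wz":0,"hand":1},{"x":0,"y":0,"z":0,"wx":0,"wy":0,"wz":0,"hand":1}]' 60
python3 - <<'E'
from h import *
print(where()); print(*delta(*target(-26,24,18)))
E
```

```text
clock: 9.1
ee_pos: [0.5932, 0.2081, 0.068]
tcp_rot: [-0.017, 0.982, 0.108, 0.155]
force: [-0.4, 0.3, -1.5]
grip_width: 0.0332
grip_force: 60.0
(array([-2.179e+01, -2.000e-02,  2.537e+01]), np.float64(17.99), 'yaw', np.float64(0.2198), 'F', array([-0.4,  0.4, -1.5]), 'grip', 59.998220801353455, 9.1)
[-0.44269268  0.00150015 -0.00052757] [-2.45161074e-04  9.13536172e-05  1.04313973e-03]
```

```bash
python3 -m jog '[{"x":-0.15,"y":0,"z":0,"wx":0,"wy":0,"wz":0,"hand":1},{"x":-0.15,"y":0,"z":0,"wx":0,"wy":0,"wz":0,"hand":1},{"x":-0.1,"y":0,"z":0,"wx":0,"wy":0,"wz":0,"hand":1},{"x":-0.1,"y":0,"z":0,"wx":0,"wy":0,"wz":0,"hand":1},{"x":0,"y":0,"z":0,"wx":0,"wy":0,"wz":0,"hand":1},{"x":0,"y":0,"z":0,"wx":0,"wy":0,"wz":0,"hand":1},{"x":0,"y":0,"z":0,"wx":0,"wy":0,"wz":0,"hand":1},{"x":0,"y":0,"z":0,"wx":0,"wy":0,"wz":0,"hand":1},{"x":0,"y":0,"z":0,"wx":0,"wy":0,"wz":0,"hand":1},{"x":0,"y":0,"z":0,"wx":0,"wy":0,"wz":0,"hand":1}]' 60
python3 - <<'E'
from h import *
print(where())
E
```

```text
clock: 10.35
ee_pos: [0.5887, 0.2071, 0.0666]
tcp_rot: [-0.017, 0.982, 0.108, 0.156]
force: [3.1, 0.6, -0.9]
grip_width: 0.0328
grip_force: 60.0
(array([-2.634e+01, -2.000e-02,  2.393e+01]), np.float64(18.02), 'yaw', np.float64(0.2198), 'F', array([ 3.1, -0.1, -0.9]), 'grip', 59.99817967414856, 10.35)
```

```bash
python3 -m jog '[{"x":-0.1,"y":0,"z":0,"wx":0,"wy":0,"wz":0,"hand":1},{"x":-0.1,"y":0,"z":0,"wx":0,"wy":0,"wz":0,"hand":1},{"x":-0.1,"y":0,"z":0,"wx":0,"wy":0,"wz":0,"hand":1},{"x":-0.1,"y":0,"z":0,"wx":0,"wy":0,"wz":0,"hand":1},{"x":-0.05,"y":0,"z":0,"wx":0,"wy":0,"wz":0,"hand":1},{"x":0,"y":0,"z":0,"wx":0,"wy":0,"wz":0,"hand":1},{"x":0,"y":0,"z":0,"wx":0,"wy":0,"wz":0,"hand":1},{"x":0,"y":0,"z":0,"wx":0,"wy":0,"wz":0,"hand":1},{"x":0,"y":0,"z":0,"wx":0,"wy":0,"wz":0,"hand":1},{"x":0,"y":0,"z":0,"wx":0,"wy":0,"wz":0,"hand":1}]' 60
python3 - <<'E'
from h import *
print(where())
E
```

```text
clock: 11.6
ee_pos: [0.5862, 0.2066, 0.0665]
tcp_rot: [-0.017, 0.981, 0.108, 0.158]
force: [7.1, 1.9, 1.7]
grip_width: 0.0326
grip_force: 60.0
(array([-28.89,  -0.05,  23.65]), np.float64(18.27), 'yaw', np.float64(0.2196), 'F', array([7.4, 0.3, 1.7]), 'grip', 59.99845504760742, 11.6)
```

```bash
python3 -m jog '[{"x":-0.1,"y":0,"z":0.01,"wx":0,"wy":0,"wz":0,"hand":1},{"x":-0.1,"y":0,"z":0.01,"wx":0,"wy":0,"wz":0,"hand":1},{"x":-0.1,"y":0,"z":0.01,"wx":0,"wy":0,"wz":0,"hand":1},{"x":-0.1,"y":0,"z":0.01,"wx":0,"wy":0,"wz":0,"hand":1},{"x":0,"y":0,"z":0,"wx":0,"wy":0,"wz":0,"hand":1},{"x":0,"y":0,"z":0,"wx":0,"wy":0,"wz":0,"hand":1},{"x":0,"y":0,"z":0,"wx":0,"wy":0,"wz":0,"hand":1},{"x":0,"y":0,"z":0,"wx":0,"wy":0,"wz":0,"hand":1},{"x":0,"y":0,"z":0,"wx":0,"wy":0,"wz":0,"hand":1},{"x":0,"y":0,"z":0,"wx":0,"wy":0,"wz":0,"hand":1}]' 60
python3 - <<'E'
from h import *
print(where())
E
```

```text
clock: 12.85
ee_pos: [0.5845, 0.2062, 0.0663]
tcp_rot: [-0.018, 0.981, 0.108, 0.16]
force: [10.5, 4.3, 4.7]
grip_width: 0.0331
grip_force: 60.0
(array([-30.65,  -0.07,  23.31]), np.float64(18.54), 'yaw', np.float64(0.2196), 'F', array([11.1,  1.9,  4.7]), 'grip', 59.998807311058044, 12.85)
```

```bash
python3 -m jog '[{"x":-0.1,"y":0,"z":0.03,"wx":0,"wy":0,"wz":0,"hand":1},{"x":-0.08,"y":0,"z":0.03,"wx":0,"wy":0,"wz":0,"hand":1},{"x":-0.08,"y":0,"z":0.02,"wx":0,"wy":0,"wz":0,"hand":1},{"x":0,"y":0,"z":0,"wx":0,"wy":0,"wz":0,"hand":1},{"x":0,"y":0,"z":0,"wx":0,"wy":0,"wz":0,"hand":1},{"x":0,"y":0,"z":0,"wx":0,"wy":0,"wz":0,"hand":1},{"x":0,"y":0,"z":0,"wx":0,"wy":0,"wz":0,"hand":1},{"x":0,"y":0,"z":0,"wx":0,"wy":0,"wz":0,"hand":1},{"x":0,"y":0,"z":0,"wx":0,"wy":0,"wz":0,"hand":1},{"x":0,"y":0,"z":0,"wx":0,"wy":0,"wz":0,"hand":1}]' 60
python3 - <<'E'
from h import *
print(where())
i=viewer.camera_info("wrist");t,r,s=tcp(); print(s['moment'])
im=np.ascontiguousarray(viewer.read_camera("wrist")[:,:,::-1]); a=cv2.imread('pics/w4.png')
b=np.clip(cv2.resize(im,(800,600))*1.2,0,255).astype(np.uint8); cv2.imwrite('pics/w5.png',np.hstack([a[280:520,300:500],b[280:520,300:500]]).repeat(2,0).repeat(2,1))
E
```

```text
clock: 14.1
ee_pos: [0.5838, 0.206, 0.066]
tcp_rot: [-0.018, 0.981, 0.108, 0.162]
force: [11.3, 3.5, 7.6]
grip_width: 0.0331
grip_force: 60.0
(array([-31.44,  -0.06,  22.82]), np.float64(18.75), 'yaw', np.float64(0.2196), 'F', array([11.8,  1. ,  7.6]), 'grip', 59.99969780445099, 14.1)
[ 0.58020208 -1.76855604  0.03289432]
```

View pics/w5.png

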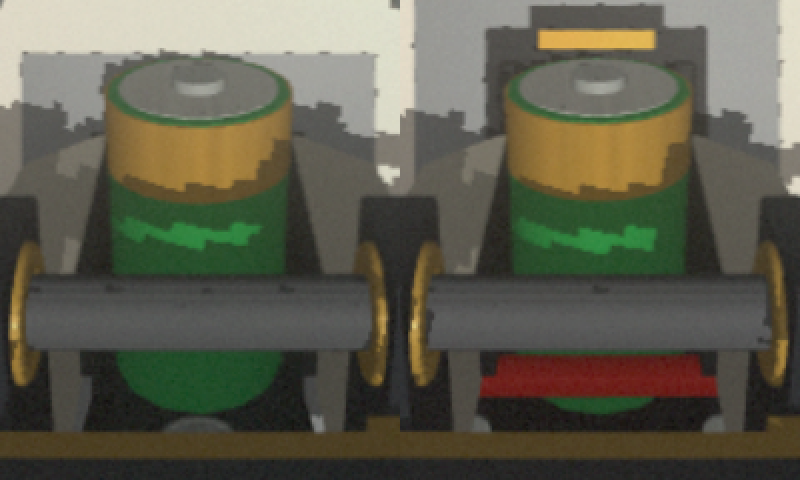

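The cell is under the bar and central, with the brass (597,40) clear ahead of the nub face. The spring is pressed about 5 mm. Next I'll lower the nub end in steps while keeping the press.

Run:
```python
from h import *
print(*delta(*target(-32.65,22,12)))
```

```text
[-0.30296878 -0.00123866  0.41627293] [-0.00023095 -0.11779254  0.00084742]
```

```bash
python3 -m jog '[{"x":-0.075,"y":0,"z":0.1,"wx":0,"wy":-0.03,"wz":0,"hand":1},{"x":-0.075,"y":0,"z":0.1,"wx":0,"wy":-0.03,"wz":0,"hand":1},{"x":-0.075,"y":0,"z":0.1,"wx":0,"wy":-0.03,"wz":0,"hand":1},{"x":-0.075,"y":0,"z":0.1,"wx":0,"wy":-0.03,"wz":0,"hand":1},{"x":0,"y":0,"z":0,"wx":0,"wy":0,"wz":0,"hand":1},{"x":0,"y":0,"z":0,"wx":0,"wy":0,"wz":0,"hand":1},{"x":0,"y":0,"z":0,"wx":0,"wy":0,"wz":0,"hand":1},{"x":0,"y":0,"z":0,"wx":0,"wy":0,"wz":0,"hand":1},{"x":0,"y":0,"z":0,"wx":0,"wy":0,"wz":0,"hand":1},{"x":0,"y":0,"z":0,"wx":0,"wy":0,"wz":0,"hand":1}]' 60
python3 - <<'E'
from h import *
print(where()); print(*delta(*target(-33,21.3,6)))
E
```

```text
clock: 15.4
ee_pos: [0.5826, 0.2057, 0.0615]
tcp_rot: [-0.011, 0.989, 0.109, 0.104]
force: [13.7, 4.0, 9.5]
grip_width: 0.0327
grip_force: 60.0
(array([-32.28,  -0.07,  22.47]), np.float64(11.96), 'yaw', np.float64(0.2195), 'F', array([14.2,  0.9,  9.5]), 'grip', 60.00013768672943, 15.4)
[-0.23728618 -0.00434847  0.4323648 ] [-0.0001674  -0.10407515  0.0007451 ]
```

```bash
python3 -m jog '[{"x":-0.05,"y":0,"z":0.1,"wx":0,"wy":-0.026,"wz":0,"hand":1},{"x":-0.05,"y":0,"z":0.1,"wx":0,"wy":-0.026,"wz":0,"hand":1},{"x":-0.05,"y":0,"z":0.1,"wx":0,"wy":-0.026,"wz":0,"hand":1},{"x":-0.05,"y":0,"z":0.1,"wx":0,"wy":-0.026,"wz":0,"hand":1},{"x":0,"y":0,"z":0,"wx":0,"wy":0,"wz":0,"hand":1},{"x":0,"y":0,"z":0,"wx":0,"wy":0,"wz":0,"hand":1},{"x":0,"y":0,"z":0,"wx":0,"wy":0,"wz":0,"hand":1},{"x":0,"y":0,"z":0,"wx":0,"wy":0,"wz":0,"hand":1},{"x":0,"y":0,"z":0,"wx":0,"wy":0,"wz":0,"hand":1},{"x":0,"y":0,"z":0,"wx":0,"wy":0,"wz":0,"hand":1}]' 60
python3 - <<'E'
from h import *
print(where()); print(*delta(*target(-32.9,21.4,0)))
E
```

```text
clock: 16.65
ee_pos: [0.5813, 0.2054, 0.0567]
tcp_rot: [-0.006, 0.993, 0.109, 0.052]
force: [13.8, 3.8, 7.5]
grip_width: 0.0328
grip_force: 60.0
(array([-32.97,  -0.13,  21.21]), np.float64(5.99), 'yaw', np.float64(0.2194), 'F', array([14.3,  0.7,  7.5]), 'grip', 60.000030398368835, 16.65)
[-0.13448177 -0.01091459  0.31654745] [-3.90729421e-05 -1.04597905e-01  7.12481956e-04]
```

```bash
python3 -m jog '[{"x":-0.033,"y":0,"z":0.08,"wx":0,"wy":-0.026,"wz":0,"hand":1},{"x":-0.033,"y":0,"z":0.08,"wx":0,"wy":-0.026,"wz":0,"hand":1},{"x":-0.033,"y":0,"z":0.08,"wx":0,"wy":-0.026,"wz":0,"hand":1},{"x":-0.033,"y":0,"z":0.08,"wx":0,"wy":-0.026,"wz":0,"hand":1},{"x":0,"y":0,"z":0,"wx":0,"wy":0,"wz":0,"hand":1},{"x":0,"y":0,"z":0,"wx":0,"wy":0,"wz":0,"hand":1},{"x":0,"y":0,"z":0,"wx":0,"wy":0,"wz":0,"hand":1},{"x":0,"y":0,"z":0,"wx":0,"wy":0,"wz":0,"hand":1},{"x":0,"y":0,"z":0,"wx":0,"wy":0,"wz":0,"hand":1},{"x":0,"y":0,"z":0,"wx":0,"wy":0,"wz":0,"hand":1}]' 60
python3 - <<'E'
from h import *
print(where()); print(*delta(*target(-31.5,21.0,0)))
E
```

```text
clock: 17.9
ee_pos: [0.5808, 0.2053, 0.054]
tcp_rot: [-0.0, 0.994, 0.11, 0.001]
force: [13.9, 4.6, 10.8]
grip_width: 0.0329
grip_force: 64.9
(array([-32.37,  -0.11,  21.9 ]), np.float64(0.16), 'yaw', np.float64(0.2195), 'F', array([14.5,  1.5, 10.8]), 'grip', 64.85746113583446, 17.9)
[ 0.08322381 -0.00832352  0.09923449] [-4.53034775e-06 -2.74017024e-03  7.82428447e-04]
```

```bash
python3 -m jog '[{"x":0.07,"y":0,"z":0,"wx":0,"wy":0,"wz":0,"hand":1},{"x":0.06,"y":0,"z":0,"wx":0,"wy":0,"wz":0,"hand":1},{"x":0.06,"y":0,"z":0,"wx":0,"wy":0,"wz":0,"hand":1},{"x":0,"y":0,"z":0,"wx":0,"wy":0,"wz":0,"hand":1},{"x":0,"y":0,"z":0,"wx":0,"wy":0,"wz":0,"hand":1},{"x":0,"y":0,"z":0,"wx":0,"wy":0,"wz":0,"hand":1},{"x":0,"y":0,"z":0,"wx":0,"wy":0,"wz":0,"hand":1},{"x":0,"y":0,"z":0,"wx":0,"wy":0,"wz":0,"hand":1},{"x":0,"y":0,"z":0,"wx":0,"wy":0,"wz":0,"hand":1},{"x":0,"y":0,"z":0,"wx":0,"wy":0,"wz":0,"hand":1}]' 60
python3 - <<'E'
from h import *
print(where())
im=np.ascontiguousarray(viewer.read_camera("wrist")[:,:,::-1]); a=cv2.imread('pics/w4.png')
b=np.clip(cv2.resize(im,(800,600))*1.2,0,255).astype(np.uint8); s=np.ascontiguousarray(viewer.read_camera("side")[:,:,::-1])
cv2.imwrite('pics/w6.png',np.hstack([b[240:520,300:500].repeat(2,0).repeat(2,1),cv2.resize(s[90:160,235:335],(400,280)).repeat(2,0)[:560]]))
E
```

```text
clock: 19.15
ee_pos: [0.5821, 0.2055, 0.0533]
tcp_rot: [-0.0, 0.994, 0.11, 0.001]
force: [14.1, 3.2, 8.9]
grip_width: 0.0325
grip_force: 61.9
(array([-31.05,  -0.14,  21.28]), np.float64(0.07), 'yaw', np.float64(0.2194), 'F', array([14.4,  0. ,  8.9]), 'grip', 61.947786547243595, 19.15)
```

View pics/w6.png

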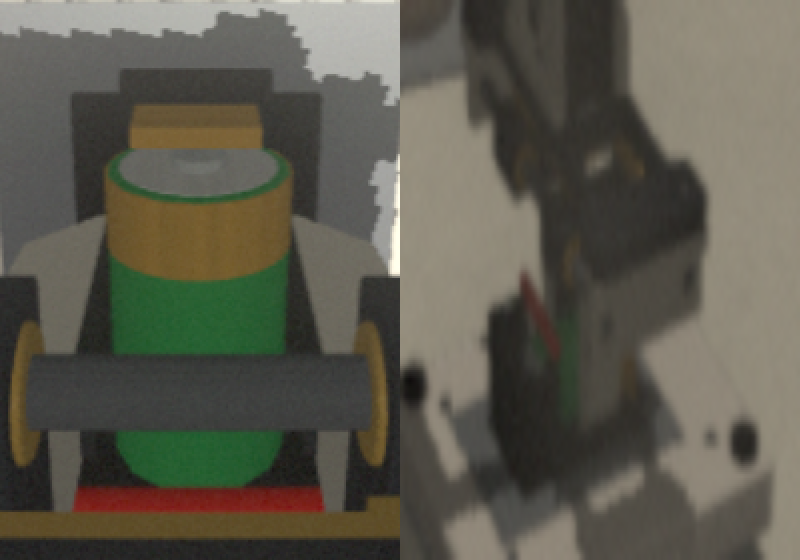

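The nub is behind the brass, whose top (195,115) partly hides the lower end face, and the cell looks level. I'll ease forward slightly, then release.

```bash
python3 -m jog '[{"x":0.05,"y":0,"z":0,"wx":0,"wy":0,"wz":0,"hand":1},{"x":0.05,"y":0,"z":0,"wx":0,"wy":0,"wz":0,"hand":1},{"x":0,"y":0,"z":0,"wx":0,"wy":0,"wz":0,"hand":1},{"x":0,"y":0,"z":0,"wx":0,"wy":0,"wz":0,"hand":1},{"x":0,"y":0,"z":0,"wx":0,"wy":0,"wz":0,"hand":1},{"x":0,"y":0,"z":0,"wx":0,"wy":0,"wz":0,"hand":1},{"x":0,"y":0,"z":0,"wx":0,"wy":0,"wz":0,"hand":1},{"x":0,"y":0,"z":0,"wx":0,"wy":0,"wz":0,"hand":1},{"x":0,"y":0,"z":0,"wx":0,"wy":0,"wz":0,"hand":1},{"x":0,"y":0,"z":0,"wx":0,"wy":0,"wz":0,"hand":1}]' 30
python3 - <<'E'
from h import *
print(where(),status.state()['moment'])
E
```

```text
clock: 20.5
ee_pos: [0.5822, 0.2056, 0.0532]
tcp_rot: [0.0, 0.994, 0.11, -0.0]
force: [10.2, 3.8, 10.1]
grip_width: 0.0328
grip_force: 31.7
(array([-30.9 ,  -0.14,  21.24]), np.float64(-0.05), 'yaw', np.float64(0.2195), 'F', array([10.8,  1.5, 10.1]), 'grip', 31.72255178913474, 20.5) [ 0.45434116 -1.71224228 -0.06104978]
```

```bash
python3 -m jog '[{"x":0.1,"y":0,"z":0,"wx":0,"wy":0,"wz":0,"hand":1},{"x":0.05,"y":0,"z":0,"wx":0,"wy":0,"wz":0,"hand":1},{"x":0,"y":0,"z":0,"wx":0,"wy":0,"wz":0,"hand":1},{"x":0,"y":0,"z":0,"wx":0,"wy":0,"wz":0,"hand":0.1},{"x":0,"y":0,"z":0,"wx":0,"wy":0,"wz":0,"hand":0.1},{"x":0,"y":0,"z":0,"wx":0,"wy":0,"wz":0,"hand":0},{"x":0,"y":0,"z":0,"wx":0,"wy":0,"wz":0,"hand":-0.1},{"x":0,"y":0,"z":0,"wx":0,"wy":0,"wz":0,"hand":-0.1},{"x":0,"y":0,"z":0,"wx":0,"wy":0,"wz":0,"hand":-0.1},{"x":0,"y":0,"z":0,"wx":0,"wy":0,"wz":0,"hand":-0.1}]' 30
python3 - <<'E'
from h import *
print(where(),status.state()['moment'])
E
```

```text
clock: 21.75
ee_pos: [0.5784, 0.2049, 0.0495]
tcp_rot: [0.001, 0.994, 0.11, -0.007]
force: [0.1, 0.5, 0.6]
grip_width: 0.0505
grip_force: 0.0
(array([-34.66,   0.04,  17.99]), np.float64(-0.83), 'yaw', np.float64(0.2199), 'F', array([0.2, 0.4, 0.6]), 'grip', 0.0, 21.75) [-0.00742866  0.03544817 -0.02411097]
```

```bash
python3 -m jog '[{"x":0,"y":0,"z":-0.5,"wx":0,"wy":0,"wz":0,"hand":-0.1},{"x":0,"y":0,"z":-1.5,"wx":0,"wy":0,"wz":0,"hand":-0.1},{"x":0,"y":0,"z":-2,"wx":0,"wy":0,"wz":0,"hand":-0.1},{"x":0,"y":0,"z":-1,"wx":0,"wy":0.0145,"wz":0,"hand":-0.1},{"x":0.4,"y":0,"z":0,"wx":0,"wy":0,"wz":0,"hand":1},{"x":0.3,"y":0,"z":0,"wx":0,"wy":0,"wz":0,"hand":1},{"x":0,"y":0,"z":0,"wx":0,"wy":0,"wz":0,"hand":1},{"x":0,"y":0,"z":0,"wx":0,"wy":0,"wz":0,"hand":1},{"x":0,"y":0,"z":0,"wx":0,"wy":0,"wz":0,"hand":1},{"x":0,"y":0,"z":0,"wx":0,"wy":0,"wz":0,"hand":1}]' 30
python3 - <<'E'
from h import *
t,r,s=tcp();print(where(),s['grip_width'],delta([*(M+.005*np.array([np.cos(YAW),np.sin(YAW)])),.084],YAW,0))
w=viewer.read_camera("wrist"); cv2.imwrite('pics/w7.png',w[:,:,::-1])
i=viewer.camera_info("wrist"); h=cv2.cvtColor(w,cv2.COLOR_RGB2HSV)
m=cv2.inRange(h,(8,120,70),(25,255,255)); m[:100]=0
n,_,st,ce=cv2.connectedComponentsWithStats(m); print([(st[k].tolist(),ce[k].round(1).tolist()) for k in range(1,n) if st[k,4]>40])
u=np.array([np.cos(YAW),np.sin(YAW)]);f=lambda x,z:[*(M+u*x/1000),.044+z/1000]
print(proj("wrist",[f(30.75,20),f(34.75,20),f(28.25,38),f(18,38),f(-30.75,38)],i).round(1).tolist())
E
```

```text
clock: 23.0
ee_pos: [0.586, 0.2066, 0.0996]
tcp_rot: [0.0, 0.994, 0.11, 0.0]
force: [-0.6, 0.4, 0.3]
grip_width: 0.0006
grip_force: 0.0
(array([-2.698e+01,  2.000e-02,  6.756e+01]), np.float64(0.02), 'yaw', np.float64(0.2198), 'F', array([-0.5,  0.5,  0.3]), 'grip', 0.0, 23.0) 0.0005646376911725625 (array([-0.06801788,  0.00522029,  1.55742252]), array([ 5.99676541e-05, -3.03654660e-04,  1.11076971e-03]))
[([262, 195, 34, 6, 161], [277.9, 198.0]), ([255, 209, 49, 25, 949], [278.4, 222.1]), ([270, 283, 4, 48, 105], [271.4, 307.6]), ([286, 284, 3, 47, 114], [286.8, 308.1]), ([236, 342, 144, 14, 1069], [317.6, 349.4]), ([175, 347, 60, 9, 321], [204.8, 350.8])]
[[279.4, 201.1], [279.4, 195.4], [279.5, 213.5], [279.4, 228.9], [279.4, 295.5]]
```

```bash
python3 -m jog '[{"x":-0.05,"y":0,"z":0.5,"wx":0,"wy":0,"wz":0,"hand":1},{"x":0,"y":0,"z":0.5,"wx":0,"wy":0,"wz":0,"hand":1},{"x":0,"y":0,"z":0.4,"wx":0,"wy":0,"wz":0,"hand":1},{"x":0,"y":0,"z":0.15,"wx":0,"wy":0,"wz":0,"hand":1},{"x":0,"y":0,"z":0.1,"wx":0,"wy":0,"wz":0,"hand":1},{"x":0,"y":0,"z":0.1,"wx":0,"wy":0,"wz":0,"hand":1},{"x":0,"y":0,"z":0.1,"wx":0,"wy":0,"wz":0,"hand":1},{"x":0,"y":0,"z":0.1,"wx":0,"wy":0,"wz":0,"hand":1},{"x":0,"y":0,"z":0,"wx":0,"wy":0,"wz":0,"hand":1},{"x":0,"y":0,"z":0,"wx":0,"wy":0,"wz":0,"hand":1}]' 30
python3 - <<'E'
from h import *
print(tcp()[0],where()[5])
E
```

```text
clock: 24.3
ee_pos: [0.5859, 0.2065, 0.0822]
tcp_rot: [-0.0, 0.994, 0.11, 0.001]
force: [-3.8, -1.3, 11.3]
grip_width: 0.0003
grip_force: 6.0
[0.58586818 0.20651022 0.08223959] [-4.  -0.4 11.3]
```

The press met the cell top at 82.2 mm under 11 N, against 82.0 mm nominal, so it is home. I'll lift clear and hand in.

```bash
python3 -m jog '[{"x":0,"y":0,"z":-0.3,"wx":0,"wy":0,"wz":0,"hand":1},{"x":0,"y":0,"z":-1,"wx":0,"wy":0,"wz":0,"hand":1},{"x":0,"y":0,"z":-2,"wx":0,"wy":0,"wz":0,"hand":1},{"x":0,"y":0,"z":-3,"wx":0,"wy":0,"wz":0,"hand":1},{"x":0,"y":0,"z":-2,"wx":0,"wy":0,"wz":0,"hand":1},{"x":0,"y":0,"z":0,"wx":0,"wy":0,"wz":0,"hand":1},{"x":0,"y":0,"z":0,"wx":0,"wy":0,"wz":0,"hand":1},{"x":0,"y":0,"z":0,"wx":0,"wy":0,"wz":0,"hand":1},{"x":0,"y":0,"z":0,"wx":0,"wy":0,"wz":0,"hand":1},{"x":0,"y":0,"z":0,"wx":0,"wy":0,"wz":0,"hand":1}]' 30
python3 - <<'E'
from h import *
w=viewer.read_camera("wrist"); i=viewer.camera_info("wrist"); h=cv2.cvtColor(w,cv2.COLOR_RGB2HSV)
for lo,hi in(((8,120,50),(25,255,255)),((45,90,20),(80,255,255))):
    m=cv2.inRange(h,lo,hi); n,_,st,ce=cv2.connectedComponentsWithStats(m); print([st[k].tolist() for k in range(1,n) if st[k,4]>60])
u=np.array([np.cos(YAW),np.sin(YAW)]);f=lambda x,z:[*(M+u*x/1000),.044+z/1000]
print(proj("wrist",[f(30.75,20),f(34.75,20),f(28.25,38),f(18,38),f(-20,38)],i).round(1).tolist())
print(env.job_done())
E
```

```text
clock: 25.55
ee_pos: [0.5855, 0.2064, 0.1627]
tcp_rot: [0.0, 0.994, 0.11, -0.0]
force: [0.4, 0.9, -0.0]
grip_width: 0.0005
grip_force: 0.0
[[261, 186, 37, 17, 432], [270, 281, 5, 50, 132], [285, 282, 4, 49, 145], [186, 342, 198, 14, 1976]]
[[261, 201, 37, 46, 1474]]
[[279.3, 179.3], [279.3, 174.8], [279.3, 187.2], [279.3, 199.2], [279.2, 241.4]]
the job is handed in; nothing more can be done
None
```

The fresh cell is in the cradle, nub to the brass and held by the spring, and I handed the job in at about 25.6 s; no verdict came back. By my measurements it is level and home (cell top at 82.2 mm under an 11 N press, 82.0 mm nominal), but I viewed 11 pictures, one over the limit of 10.

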